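# Feel which flask is packed and hold it up to the code reader

### The job

One of the two closed flasks on the dental bench's mat is packed with stone and the other is all but empty: lift the blue-lidded one clear of the mat, stand it down on the mat again, then lift the red-lidded one, and judge by weight which is heavier. Then book the heavier one in: hold it up in the air with its code plate squarely facing the code reader's window, about 90 mm in front of it and level with it, while the lighter flask stands upright on the mat, and finish while still holding it there. Keep both flasks upright, do not drop them, and leave the reader and the other things on the bench alone.

Things in the scene. Friction and masses are not known exactly. Their poses are not given: they have to be found in the camera images.
- blue_flask: closed aluminium flask with a blue lid and two brass screw heads; 76 (its x) x 60 (its y) x 54 mm high (60 with screws). Origin: centre of the underside, z up. Grip it across the 60 mm, on its plain long sides. Its +x end carries a white 30 mm code plate with black squares. Either flask may be the packed one: they weigh 0.25 to 0.7 kg, the packed one 0.15 to 0.45 kg more than the other
- red_flask: closed aluminium flask with a red lid and two brass screw heads; 76 (its x) x 60 (its y) x 54 mm high (60 with screws). Origin: centre of the underside, z up. Grip it across the 60 mm, on its plain long sides. Its +x end carries a white 30 mm code plate with black squares. Either flask may be the packed one: they weigh 0.25 to 0.7 kg, the packed one 0.15 to 0.45 kg more than the other
- blue_flask_code (a point): centre of the blue-lidded flask's code plate, on its +x end, 38 mm from its axis and 27 mm above its underside; axes as the flask's, x points straight out of the plate
- red_flask_code (a point): centre of the red-lidded flask's code plate, on its +x end, 38 mm from its axis and 27 mm above its underside; axes as the flask's, x points straight out of the plate
- reader: fixed code reader: a grey head 70 mm wide and 56 mm high on a chrome post (top 197 mm above the bench) with a dark steel foot 110 x 90 mm. Origin on the bench, z up; it looks along its own -x. The foot reaches from 25 mm in front of the origin to 85 mm behind it, the head 20 mm in front
- reader_window (a point): centre of the reader's dark window, 130 mm above the bench, 20 mm in front of the reader's origin; axes as the reader's, it looks along -x
- reader_focus (a point): the reading point: 90 mm straight in front of the window (along the reader's -x), 130 mm above the bench; axes as the reader's. The code plate's centre belongs here, with the flask's x along the reader's x, so that the plate looks at the window
- mat: dark green rubber work mat fixed on the bench under both flasks, 270 (x) x 580 (y) x 4 mm, origin under its middle; its top is 4 mm above the bench top
- stone_cast: loose bystander: white stone model of a jaw, 66 x 70 x 30 mm, origin under its middle
- yellow_cast: loose bystander: yellow stone model of a jaw, 66 x 70 x 30 mm, origin under its middle
- wax_cast: loose bystander: white stone model with pink wax gum, 66 x 70 x 30 mm, origin under its middle
- bur_block: loose bystander: cream round bur stand, 68 mm across, 63 mm high with its burs, origin under its middle
- wax_knife: loose bystander: wax knife, 178 mm long, 13 mm high, lying along its x, origin near its middle
- pliers: loose bystander: steel pliers, 130 mm long, 10 mm high, lying along its x, origin under the rivet
- shade_guide: loose bystander: black shade guide with tooth tabs, 60 x 150 x 10 mm, long along its y, origin under its middle

How it is judged:
On the way, in this order (a step that is already met when the one before it is completed fails the run):
1. the blue-lidded flask is lifted clear of the mat (20 mm or more) in the fingers while the red-lidded one stands (height (world z) of blue_flask above 0.024 m and contact force between blue_flask and the fingers above 2 N and contact force between blue_flask and mat below 0.05 N and height (world z) of red_flask below 0.009 m and angle between red_flask's own z axis and vertical below 0.06 rad and contact force between red_flask and the fingers below 0.05 N and contact force between red_flask and mat above 1 N), for 0.3 s.
2. the red-lidded flask is lifted clear (20 mm or more) while the blue-lidded one stands upright on the mat again, released (height (world z) of red_flask above 0.024 m and contact force between red_flask and the fingers above 2 N and contact force between red_flask and mat below 0.05 N and height (world z) of blue_flask below 0.009 m and angle between blue_flask's own z axis and vertical below 0.06 rad and contact force between blue_flask and the fingers below 0.05 N and contact force between blue_flask and mat above 1 N), for 0.3 s.
At the end, for the whole second after the job is handed in: One flask is held at rest, underside over 60 mm up, touching neither mat nor reader, tilt under 0.2 rad, code plate within 30 mm of the reading point and 0.25 rad of facing the window; the other, the lighter (under 4.1 N on the mat), stands upright on the mat, released (((height (world z) of blue_flask above 0.024 m and contact force between blue_flask and the fingers above 2 N and contact force between blue_flask and mat below 0.05 N and height (world z) of blue_flask above 0.06 m and distance between blue_flask_code and reader_focus below 0.03 m and x of blue_flask in the frame of reader_focus below -0.015 m and angle between the x axis of blue_flask and the x axis of reader, either way round below 0.25 rad and angle between blue_flask's own z axis and vertical below 0.2 rad and contact force between blue_flask and reader below 0.05 N and linear speed of each of blue_flask, red_flask below 0.02 m/s and angular speed of blue_flask below 0.15 rad/s and height (world z) of red_flask below 0.009 m and angle between red_flask's own z axis and vertical below 0.06 rad and contact force between red_flask and the fingers below 0.05 N and contact force between red_flask and mat between 1 and 4.1 N) or (height (world z) of red_flask above 0.024 m and contact force between red_flask and the fingers above 2 N and contact force between red_flask and mat below 0.05 N and height (world z) of red_flask above 0.06 m and distance between red_flask_code and reader_focus below 0.03 m and x of red_flask in the frame of reader_focus below -0.015 m and angle between the x axis of red_flask and the x axis of reader, either way round below 0.25 rad and angle between red_flask's own z axis and vertical below 0.2 rad and contact force between red_flask and reader below 0.05 N and linear speed of each of red_flask, blue_flask below 0.02 m/s and angular speed of red_flask below 0.15 rad/s and height (world z) of blue_flask below 0.009 m and angle between blue_flask's own z axis and vertical below 0.06 rad and contact force between blue_flask and the fingers below 0.05 N and contact force between blue_flask and mat between 1 and 4.1 N))); the arm keeps its last pose, push and grip.
It fails at once if a flask is tipped by more than 0.4 rad (angle between any of blue_flask, red_flask's own z axis and vertical above 0.4 rad).
It fails at once if a flask is dropped or knocked along (over 0.5 m/s while not held) ((linear speed of blue_flask above 0.5 m/s and contact force between blue_flask and the fingers below 0.05 N) or (linear speed of red_flask above 0.5 m/s and contact force between red_flask and the fingers below 0.05 N)).
It fails at once if the reader is pushed (over 5 N) (contact force between reader and the arm above 5 N or contact force between reader and the fingers above 5 N or contact force between reader and blue_flask above 5 N or contact force between reader and red_flask above 5 N).
It fails at once if one of the models, tools or stands on the bench is disturbed (moved over 20 mm) (distance of any of stone_cast, yellow_cast, wax_cast, bur_block, wax_knife, pliers, shade_guide from where it was at the start of the episode above 0.02 m).
It also fails if it takes over 58 s, if anything falls off the work surface, if the arm or the gripper's body presses on something with over 40 N, if the wrist force passes 120 N, or if a joint passes its speed limit or range.

### The arm

A 6-joint arm with a two-finger parallel gripper is mounted at the origin on the work surface. World frame = base frame: x ahead of the robot, y to its left, z up, the work surface at z = 0. Lengths are in m, angles in rad, forces in N, time in s.
With the tool pointing down it reaches from about 0.25 to 0.725 m from the base axis. Payload 4 kg.
Tool frame: the origin (TCP) lies midway between the tips of the shut fingers; the grasp point (between the pads) lies 19 mm behind it; z points along the fingers, y is the line along which they close (so a half turn about z gives the same grasp; the last joint's range is limited). The gripper opens to 85 mm and grips with 20 to 120 N. Pads are 22 mm wide; open, the fingers measure 114 mm over their backs; the gripper's body (76 mm by 85 mm) begins 54 mm behind the grasp point. The pads swing forward as they close: fully open they stand 13 mm farther back than shut.
Start: joints at [-1.29, 0.241, 0.005, 1.335, 0, 1.571], TCP at [0.139, -0.48, 0.231] pointing down, gripper open.
Joint ranges: [-2.72, 2.72], [-1.05, 1.87], [-1.09, 1.28], [-1.99, 2.15], [-1.42, 1.44], [-3.14, 3.14]. Speed limits (rad/s): [2.79, 2.79, 3.14, 3.14, 3.14, 3.14].

### API

Orientations are given as a unit quaternion [x, y, z, w].
In Python, from workcell import get_obs, camera, job_done, silhouettes gives the robot as it stands. The module is installed in compiled form; this text tells all that it offers.
- The arm moves only by the tool drive_tool, never from a script. Its argument "increments" is a list of rows, each a list of 3 entries, a list of its own where there are three numbers: the shift along the world's x, y, z in mm, then the turn, a rotation vector about the world's x, y, z in degrees, then the opening, from 0 (shut) to 1 (fully open). A call has 1 to 8 rows; each row shifts and turns the commanded pose from where the row before left it; what a row does not reach is not made up. A row lasts 1/12 s, in which the tool goes at most 41.7 mm and 7.16 degrees, less where a joint would pass 70% of its speed; a pose out of reach is approached as far as the arm can. A call is refused whole if a number of a shift passes 41.7 or a number of a turn 7.16, either way. A call with a gripper value outside its range is refused whole. The fingers move at their own pace and stop on an object; the grip force is fixed at half the most. Time passes only in rows, so rows that do not move let the fingers close. It gives the time, the measured TCP pose, the force, the opening and the grip force at its end, in the units of the state.
- get_obs(): the state, without advancing time (a new reading comes with each control period).
- camera(name): name is "scene" or "side" or "wrist"; returns a dict with "image" (420x560x3 uint8, red, green, blue), "K" (3x3 intrinsics, pixels), "view" (4x4, takes a point from world to camera coordinates). Camera axes: x right, y down, z forward; pixel columns grow to the right and rows downward; lengths in m; the calibration is good to about 2 mm. The wrist camera is an equidistant fisheye: a pixel r from the principal point sees the ray r / f radians off the axis. A picture is of the moment at which its call begins. There is no depth.
- job_done(): hands the job in; it is judged then, once.
Trained networks look in a picture, given as the dict that the camera call returned (one of the last four; its "shot" number tells which), for a name from the list of things; names that differ only in an ending like _2 or _b are one class to them, and where a whole thing is asked for, a point or a joint stands for the part that bears it (a point fixed in the world has none). Each returns a list of dicts, best first, with "conf" (0 to 1); they miss things now and then, are a little off and sometimes report something else, mostly with a low value. They report only what shows in the picture. A call takes as long as a camera call.
- silhouettes(query, picture): "region" (420x560 bool, what is visible of it) and "bbox" ([left, top, right, bottom] in pixels, round what is visible of it).
The state is a dict: "clock": time; "joint_pos": joint angles; "joint_vel": joint speeds; "tau": joint torques, N m; "eef_pos": TCP position; "tool_rot": TCP orientation; "ft_force": force on the tool from outside, world axes, zero at the start; "ft_torque": the same for the moment, N m; "grip_width": finger opening in m; "grasp_force": force on a finger pad.
Only numpy, scipy, OpenCV 4.12 (cv2) and the standard library are available. Lean on these libraries where they do the work, as an engineer would, in place of code of your own. Each camera call takes 0.05 s, during which the arm holds its last target. There are 200 camera calls.

## Working session

There is one attempt and no reset: what is moved stays moved. The work goes in short steps, Python scripts to look and compute and a tool call to move; the robot and the scene stay as the last step left them, time stands still between calls to the robot, and variables do not carry over. Pictures are saved under pics/ and viewed, at most 10 in all, crops included, and the job is handed in when it is done.

Besides the shell and the picture viewer there is one more tool, called after "Request:" in YAML: its name, and indented under it one key for each argument. drive_tool: Moves the arm, as the interface text tells. Its arguments: {"type":"object","properties":{"increments":{"type":"array"}},"required":["increments"]}

```bash
mkdir -p pics; cat > h.py <<'E'
import numpy as np, cv2
from workcell import *
def ray(c,u,v):
    K,V=c["K"],c["view"]; R,t=V[:3,:3],V[:3,3]
    d=R.T@np.array([(u-K[0,2])/K[0,0],(v-K[1,2])/K[1,1],1]); return -R.T@t,d
def onz(c,u,v,z):
    o,d=ray(c,u,v); return o+d*(z-o[2])/d[2]
def proj(c,P):
    P=np.atleast_2d(P); q=P@c["view"][:3,:3].T+c["view"][:3,3]; p=q@c["K"].T; return p[:,:2]/p[:,2:]
E
python3 - <<'E'
from h import *
for n in("scene","side"):
    c=camera(n); cv2.imwrite(f"pics/{n}0.png",c["image"][:,:,::-1])
    V=c["view"]; print(n,-V[:3,:3].T@V[:3,3],V[:3,:3][2])
    for q in("blue_flask","red_flask","reader","mat","stone_cast","yellow_cast","wax_cast","bur_block","wax_knife","pliers","shade_guide"):
        s=silhouettes(q,c)
        print(q,[(round(x["conf"],2),np.round(x["bbox"]).tolist()) for x in s[:2]])
o=get_obs(); print(o)
E
```

```text
scene [ 1.11330468 -0.92342258  0.91596402] [-0.40052701  0.71121873 -0.57770757]
blue_flask [(0.72, [279.0, 188.0, 306.0, 213.0]), (0.68, [179.0, 301.0, 216.0, 381.0])]
red_flask [(0.94, [278.0, 187.0, 307.0, 211.0])]
reader [(0.91, [176.0, 299.0, 221.0, 380.0])]
mat [(0.94, [184.0, 188.0, 346.0, 315.0])]
stone_cast [(0.59, [304.0, 267.0, 330.0, 292.0])]
yellow_cast [(0.71, [285.0, 170.0, 305.0, 182.0]), (0.33, [280.0, 185.0, 308.0, 212.0])]
wax_cast [(0.93, [158.0, 294.0, 182.0, 316.0])]
bur_block [(0.76, [334.0, 236.0, 359.0, 255.0])]
wax_knife []
pliers [(0.66, [320.0, 184.0, 352.0, 201.0])]
shade_guide [(0.78, [311.0, 161.0, 347.0, 174.0])]
side [0.18214123 0.72654642 0.8282953 ] [ 0.36311507 -0.62876994 -0.68760149]
blue_flask [(0.83, [300.0, 189.0, 325.0, 220.0])]
red_flask [(0.59, [250.0, 281.0, 285.0, 325.0])]
reader [(0.58, [325.0, 101.0, 350.0, 162.0])]
mat [(0.57, [190.0, 177.0, 374.0, 354.0]), (0.51, [248.0, 283.0, 287.0, 321.0])]
stone_cast [(0.82, [241.0, 190.0, 264.0, 212.0]), (0.32, [201.0, 221.0, 226.0, 244.0])]
yellow_cast [(0.58, [245.0, 370.0, 279.0, 406.0])]
wax
[... 277 characters left out ...]
'clock': 1.2, 'joint_pos': array([-1.28998135e+00,  2.40566251e-01,  4.97822634e-03,  1.33519740e+00,
       -7.90603550e-06,  1.57080664e+00]), 'joint_vel': array([ 0.0007045 ,  0.00011442, -0.00086233, -0.00125517,  0.00091483,
        0.00083321]), 'tau': array([ 9.24624192e-05, -3.72222126e+01,  2.52690107e+01,  1.48920335e-03,
       -8.76364675e-05,  1.17206400e-05]), 'eef_pos': array([ 0.13856438, -0.4804062 ,  0.23131501]), 'tool_rot': array([ 9.90159773e-01,  1.39941499e-01, -3.15128379e-06,  5.95025134e-06]), 'ft_force': array([-0.41349955,  0.43073471,  0.44802543]), 'ft_torque': array([-0.04312961, -0.0328987 ,  0.01142116]), 'grasp_force': 0.0, 'grip_width': 0.08552078653302941}
```

```bash
python3 - <<'E'
import cv2
a=cv2.imread("pics/scene0.png"); b=cv2.imread("pics/side0.png")
cv2.imwrite("pics/s1.png",cv2.resize(a[150:390,140:400],None,fx=2.4,fy=2.4,interpolation=cv2.INTER_CUBIC))
cv2.imwrite("pics/s2.png",cv2.resize(b[90:415,160:400],None,fx=1.8,fy=1.8,interpolation=cv2.INTER_CUBIC))
E
```

```text
(no output)
```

View pics/s1.png

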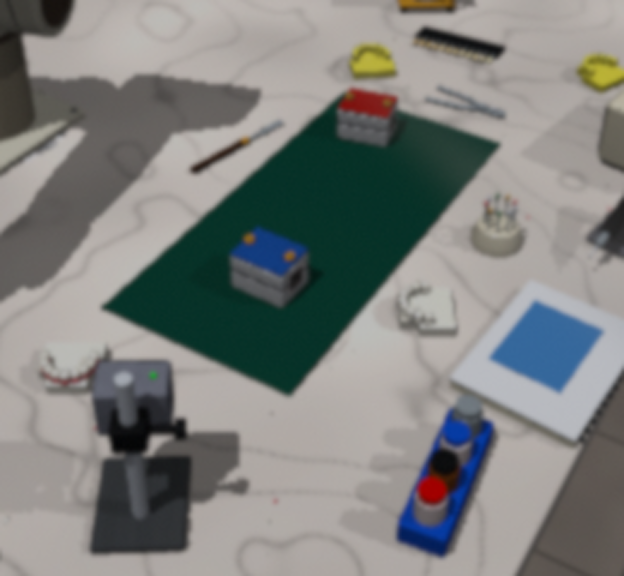

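View pics/s2.png

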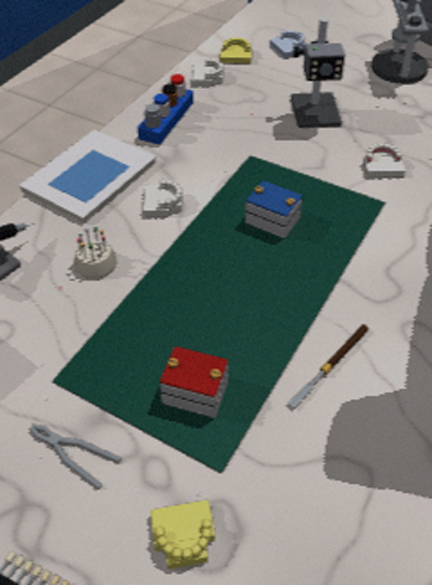

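```bash
cat >> h.py <<'E'
def lid(c,col,box=None):
    im=c["image"].astype(int); r,g,b=im[...,0],im[...,1],im[...,2]
    m=((b>r+50)&(b>g+35)) if col=="blue" else ((r>g+70)&(r>b+70))
    if box is not None:
        k=np.zeros_like(m); l,t,R,B=[int(x) for x in box]; k[t-3:B+4,l-3:R+4]=1; m=m&k
    return m
E
python3 - <<'E'
from h import *
boxes={"scene":{"blue":(234,244,270,270),"red":(278,185,307,202)},"side":{"blue":(295,188,328,212),"red":(250,280,288,312)}}
for n in("scene","side"):
    c=camera(n)
    for col in("blue","red"):
        m=lid(c,col,boxes[n][col]).astype(np.uint8)
        hull=cv2.convexHull(np.argwhere(m)[:,::-1].astype(np.float32))[:,0]
        W=np.array([onz(c,u,v,.058)[:2] for u,v in hull],np.float32)*1000
        (cx,cy),(w,h),a=cv2.minAreaRect(W); print(n,col,m.sum(),round(cx),round(cy),round(w),round(h),round(a,1))
    for q in("reader","stone_cast","wax_cast","bur_block","wax_knife"):
        s=silhouettes(q,c)
        for x in s[:2]:
            ys,xs=np.nonzero(x["region"]); print(q,round(x["conf"],2),np.round(onz(c,xs.mean(),ys.mean(),.015)[:2]*1000))
c=camera("scene")
# foot corners picked in scene crop (px = 140+x/2.4, 150+y/2.4): fl? 
for nm,p,z in(("foot",[(105,458),(191,457),(187,548),(92,551)],.01),("headtop",[(93,368),(168,360),(172,388),(101,402)],.158),("mat",[(102,307),(292,394),(499,144),(345,97)],.004)):
    print(nm,[np.round(onz(c,140+x/2.4,150+y/2.4,z)[:2]*1000).tolist() for x,y in p])
c=camera("side")
for nm,p,z in(("foot",[(291,97),(332,92),(342,122),(300,128)],.01),("headfrontbot",[(308,81),(343,78)],.102),("headfronttop",[(305,53),(343,47)],.158),("mat",[(250,157),(385,203),(220,471),(54,382)],.004)):
    print(nm,[np.round(onz(c,160+x/1.8,90+y/1.8,z)[:2]*1000).tolist() for x,y in p])
E
```

```text
scene blue 296 539 -78 60 75 89.3
scene red 135 477 277 70 52 11.9
reader 0.83 [ 581. -382.]
stone_cast 0.87 [730. -30.]
wax_cast 0.74 [ 434. -320.]
bur_block 0.6 [742. 152.]
wax_knife 0.62 [342. 131.]
side blue 286 540 -76 59 73 88.4
side red 597 477 280 73 58 13.1
reader 0.94 [ 641. -501.]
stone_cast 0.91 [725. -23.]
wax_cast 0.62 [ 429. -311.]
bur_block 0.83 [740. 152.]
wax_knife 0.67 [334. 147.]
wax_knife 0.47 [743. 150.]
foot [[548.0, -394.0], [622.0, -348.0], [683.0, -436.0], [609.0, -485.0]]
headtop [[562.0, -406.0], [615.0, -361.0], [640.0, -387.0], [596.0, -434.0]]
mat [[393.0, -218.0], [661.0, -216.0], [658.0, 356.0], [401.0, 347.0]]
foot [[672.0, -425.0], [605.0, -485.0], [545.0, -395.0], [609.0, -335.0]]
headfrontbot [[612.0, -361.0], [559.0, -404.0]]
headfronttop [[624.0, -361.0], [571.0, -417.0]]
mat [[654.0, -212.0], [389.0, -215.0], [392.0, 359.0], [653.0, 361.0]]
```

Request:
drive_tool:
  increments:
    - [[16.7,16.8,0],[0,0,6.8],1]
    - [[16.7,16.8,0],[0,0,6.8],1]
    - [[16.7,16.8,0],[0,0,6.8],1]
    - [[16.7,16.8,0],[0,0,6.8],1]
    - [[16.7,16.8,0],[0,0,6.8],1]
    - [[16.7,16.8,0],[0,0,6.8],1]
    - [[16.7,16.8,0],[0,0,6.8],1]
    - [[16.7,16.8,0],[0,0,6.8],1]

```text
clock: 2.57
eef_pos: [0.2729, -0.3452, 0.2315]
tool_rot: [0.815, 0.579, 0.0, 0.0]
ft_force: [-0.2, -0.3, -0.2]
grip_width: 0.0851
grasp_force: 0.0
```

Request:
drive_tool:
  increments:
    - [[16.7,16.8,0],[0,0,6.8],1]
    - [[16.7,16.8,0],[0,0,6.8],1]
    - [[16.7,16.8,0],[0,0,6.8],1]
    - [[16.7,16.8,0],[0,0,6.8],1]
    - [[16.7,16.8,0],[0,0,6.8],1]
    - [[16.7,16.8,0],[0,0,6.8],1]
    - [[16.7,16.8,0],[0,0,6.8],1]
    - [[16.7,16.8,0],[0,0,6.8],1]

```text
clock: 3.23
eef_pos: [0.4065, -0.2107, 0.2314]
tool_rot: [0.46, 0.888, -0.0, 0.0]
ft_force: [-0.1, -0.0, 0.4]
grip_width: 0.0851
grasp_force: 0.0
```

Request:
drive_tool:
  increments:
    - [[16.7,16.8,0],[0,0,6.8],1]
    - [[16.7,16.8,0],[0,0,6.8],1]
    - [[16.7,16.8,0],[0,0,6.8],1]
    - [[16.7,16.8,0],[0,0,6.8],1]
    - [[16.7,16.8,0],[0,0,6.8],1]
    - [[16.7,16.8,0],[0,0,6.8],1]
    - [[16.7,16.8,0],[0,0,6.8],1]
    - [[16.7,16.8,0],[0,0,6.8],1]

```text
clock: 3.9
eef_pos: [0.5401, -0.0763, 0.2313]
tool_rot: [0.003, 1.0, -0.0, 0.0]
ft_force: [-0.4, 0.1, -0.1]
grip_width: 0.0853
grasp_force: 0.0
```

```bash
cat >> h.py <<'E'
def fray(c,u,v):
    K,V=c["K"],c["view"]; a=(u-K[0,2])/K[0,0]; b=(v-K[1,2])/K[1,1]; t=np.hypot(a,b)+1e-12
    d=np.array([a/t*np.sin(t),b/t*np.sin(t),np.cos(t)]); R=V[:3,:3]; return -R.T@V[:3,3],R.T@d
def fonz(c,u,v,z):
    o,d=fray(c,u,v); return o+d*(z-o[2])/d[2]
def tool():
    from scipy.spatial.transform import Rotation as Ro
    o=get_obs(); y=Ro.from_quat(o["tool_rot"]).as_matrix()
    return o["clock"],np.round(o["eef_pos"]*1000,1),round(np.degrees(np.arctan2(y[1,1],y[0,1])),2),np.round(y[:,2],3)
def wlid(c,col):
    m=lid(c,col).astype(np.uint8); n,l,st,_=cv2.connectedComponentsWithStats(m)
    for i in np.argsort(-st[1:,4])[:3]+1:
        hull=cv2.convexHull(np.argwhere(l==i)[:,::-1].astype(np.float32))[:,0]
        W=np.array([fonz(c,u,v,.058)[:2] for u,v in hull],np.float32)*1000
        (cx,cy),(w,h),a=cv2.minAreaRect(W); print(col,st[i],[round(float(x),1) for x in(cx,cy,w,h,a)])
E
python3 - <<'E'
from h import *
c=camera("wrist"); cv2.imwrite("pics/w1.png",c["image"][:,:,::-1]); print(tool(), -c["view"][:3,:3].T@c["view"][:3,3],get_obs()["joint_pos"])
wlid(c,"blue"); wlid(c,"red")
E
```

```text
(3.95, array([543. , -73.3, 230.9]), np.float64(90.05), array([ 0.003,  0.002, -1.   ])) [ 0.45767547 -0.07573645  0.37257733] [-0.13569587  0.3345746   0.13228038  1.36613411  0.0027338  -0.13664436]
blue [ 251  148   60   72 3839] [538.9, -77.2, 58.6, 73.7, 89.5]
blue [  0 387  32  33 545] [1087.7, -761.1, 81.2, 317.2, 47.4]
blue [194 357  33  18 393] [791.6, -172.3, 33.8, 43.7, 10.2]
red [542 114  18  58 839] [479.5, 264.7, 72.5, 34.0, 11.9]
red [137 387  15  12 135] [875.3, -299.3, 28.4, 27.1, 24.8]
red [444 321   3   2   5] [727.9, 144.5, 4.2, 1.7, 81.4]
```

View pics/w1.png

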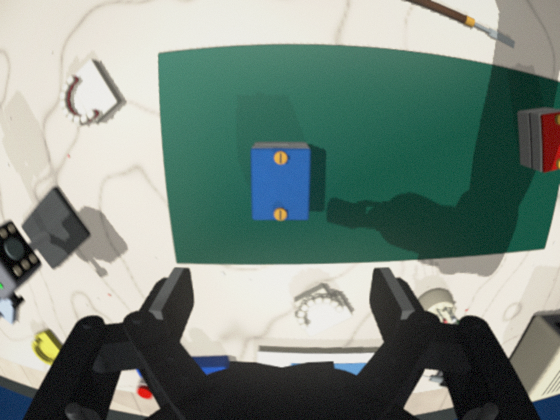

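Request:
drive_tool:
  increments:
    - [[0,0,-30],[0,0,0],1]
    - [[0,0,-30],[0,0,0],1]
    - [[0,0,-30],[0,0,0],1]
    - [[0,0,-30],[0,0,0],1]
    - [[0,0,0],[0,0,0],1]

```text
clock: 4.37
eef_pos: [0.5345, -0.0765, 0.1052]
tool_rot: [0.006, 1.0, 0.001, -0.006]
ft_force: [-2.1, 0.0, -1.6]
grip_width: 0.0853
grasp_force: 0.0
```

```bash
python3 - <<'E'
from h import *
c=camera("wrist"); print(tool()); wlid(c,"blue"); print(get_obs()["ft_force"])
E
```

```text
(4.4167, array([536.3, -76.8, 108.3]), np.float64(89.27), array([-0.008,  0.001, -1.   ]))
blue [ 232  186   95  106 8814] [538.2, -78.0, 58.2, 74.0, 89.1]
blue [  0 411  21   9  78] [851.1, -514.3, 18.7, 84.0, 24.7]
blue [114 418  12   2  15] [755.2, -257.4, 1.9, 16.8, 17.7]
[-0.12364774 -0.43192625  1.00206032]
```

Request:
drive_tool:
  increments:
    - [[0,0,-24],[0,0,0],1]
    - [[0,0,-24],[0,0,0],1]
    - [[0,0,-24],[0,0,0],1]
    - [[0,0,-16],[0,0,-0.5],1]
    - [[0,0,-6],[0,0,0],1]
    - [[0,0,0],[0,0,0],1]
    - [[0,0,0],[0,0,0],0]
    - [[0,0,0],[0,0,0],0]

```text
clock: 5.08
eef_pos: [0.5413, -0.0775, 0.0195]
tool_rot: [0.011, 1.0, -0.0, 0.002]
ft_force: [0.2, -0.2, -0.1]
grip_width: 0.0638
grasp_force: 0.0
```

Request:
drive_tool:
  increments:
    - [[0,0,0],[0,0,0],0]
    - [[0,0,0],[0,0,0],0]
    - [[0,0,0],[0,0,0],0]
    - [[0,0,0],[0,0,0],0]
    - [[0,0,0],[0,0,0],0]

```text
clock: 5.5
eef_pos: [0.5413, -0.078, 0.0197]
tool_rot: [0.011, 1.0, -0.001, 0.002]
ft_force: [0.5, -2.4, 7.1]
grip_width: 0.0596
grasp_force: 67.4
```

Request:
drive_tool:
  increments:
    - [[0,0,10],[0,0,0],0]
    - [[0,0,15],[0,0,0],0]
    - [[0,0,15],[0,0,0],0]
    - [[0,0,10],[0,0,0],0]
    - [[0,0,0],[0,0,0],0]
    - [[0,0,0],[0,0,0],0]
    - [[0,0,0],[0,0,0],0]
    - [[0,0,0],[0,0,0],0]

```text
clock: 6.17
eef_pos: [0.5382, -0.077, 0.0661]
tool_rot: [0.011, 1.0, 0.0, -0.001]
ft_force: [-0.5, -0.0, -6.2]
grip_width: 0.0593
grasp_force: 67.0
```

Request:
drive_tool:
  increments:
    - [[0,0,0],[0,0,0],0]
    - [[0,0,0],[0,0,0],0]
    - [[0,0,0],[0,0,0],0]
    - [[0,0,0],[0,0,0],0]

```text
clock: 6.5
eef_pos: [0.5392, -0.0772, 0.067]
tool_rot: [0.011, 1.0, 0.0, -0.0]
ft_force: [-0.2, 0.2, -6.0]
grip_width: 0.0593
grasp_force: 67.0
```

```bash
python3 - <<'E'
from h import *
F=[]
for i in range(6): 
    c=camera("wrist"); F.append(get_obs()["ft_force"])
print(np.round(F,2),np.mean(F,0),tool()); wlid(c,"red")
E
```

```text
[[-0.26 -0.63 -6.3 ]
 [ 0.94 -0.52 -6.14]
 [-0.5   0.79 -5.94]
 [ 0.26  0.17 -6.1 ]
 [ 0.35  0.43 -6.28]
 [-0.07 -0.17 -6.57]] [ 0.12038664  0.0118557  -6.221579  ] (6.8, array([539.4, -77.2,  67.3]), np.float64(88.79), array([ 0., -0., -1.]))
red [ 57 369   1   1   1] [646.3, -268.1, 0.0, 0.0, 0.0]
red [520 378   1   1   1] [676.4, 137.5, 0.0, 0.0, 0.0]
```

Request:
drive_tool:
  increments:
    - [[0,0,-15],[0,0,0],0]
    - [[0,0,-15],[0,0,0],0]
    - [[0,0,-10],[0,0,0],0]
    - [[0,0,-5],[0,0,0],0]
    - [[0,0,-3],[0,0,0],0]
    - [[0,0,-2],[0,0,0],0]
    - [[0,0,0],[0,0,0],0]
    - [[0,0,0],[0,0,0],0]

```text
clock: 7.47
eef_pos: [0.5382, -0.077, 0.0198]
tool_rot: [0.011, 1.0, -0.0, -0.001]
ft_force: [-8.9, 1.9, 10.6]
grip_width: 0.0591
grasp_force: 68.5
```

Request:
drive_tool:
  increments:
    - [[0,0,0],[0,0,0],0.8]
    - [[0,0,0],[0,0,0],1]
    - [[0,0,0],[0,0,0],1]
    - [[0,0,0],[0,0,0],1]
    - [[0,0,0],[0,0,0],1]

```text
clock: 7.88
eef_pos: [0.54, -0.0773, 0.0176]
tool_rot: [0.011, 1.0, -0.0, 0.001]
ft_force: [-0.2, 0.5, -0.3]
grip_width: 0.0854
grasp_force: 0.0
```

Request:
drive_tool:
  increments:
    - [[0,0,15],[0,0,0],1]
    - [[0,0,25],[0,0,0],1]
    - [[0,0,35],[0,0,0],1]
    - [[0,0,40],[0,0,0],1]
    - [[-5,25,30],[0,0,1],1]
    - [[-5,29,15],[0,0,1.2],1]
    - [[-5,29,5],[0,0,1.2],1]
    - [[-5,29,0],[0,0,1.2],1]

```text
clock: 8.55
eef_pos: [0.5208, 0.0357, 0.1849]
tool_rot: [-0.03, 1.0, 0.0, 0.003]
ft_force: [0.1, 0.1, -0.3]
grip_width: 0.0853
grasp_force: 0.0
```

Request:
drive_tool:
  increments:
    - [[-5,29,0],[0,0,1.2],1]
    - [[-5,29,0],[0,0,1.2],1]
    - [[-5,29,0],[0,0,1.2],1]
    - [[-6,29,0],[0,0,1.2],1]
    - [[-6,29,0],[0,0,1.2],1]
    - [[-6,29,0],[0,0,1.2],1]
    - [[-5,29,0],[0,0,1.2],1]
    - [[-4,20,0],[0,0,0.7],1]

```text
clock: 9.22
eef_pos: [0.4769, 0.2603, 0.1822]
tool_rot: [-0.11, 0.994, 0.0, 0.0]
ft_force: [0.4, 0.1, 0.2]
grip_width: 0.0852
grasp_force: 0.0
```

Request:
drive_tool:
  increments:
    - [[0,20,0],[0,0,0],1]
    - [[0,0,-15],[0,0,0],1]
    - [[0,0,-20],[0,0,0],1]
    - [[0,0,0],[0,0,0],1]
    - [[0,0,0],[0,0,0],1]

```text
clock: 9.63
eef_pos: [0.4764, 0.2773, 0.1463]
tool_rot: [-0.109, 0.994, -0.001, -0.002]
ft_force: [-1.0, -0.2, 0.8]
grip_width: 0.0852
grasp_force: 0.0
```

```bash
python3 - <<'E'
from h import *
c=camera("wrist"); cv2.imwrite("pics/w2.png",c["image"][:,:,::-1]); print(tool()); wlid(c,"red"); wlid(c,"blue")
E
```

```text
(9.6833, array([477.3, 277.6, 147.4]), np.float64(102.48), array([-0.001, -0.   , -1.   ]))
red [ 243  166   80   93 6613] [475.8, 278.4, 73.8, 58.2, 12.5]
red [120 385   4   3   9] [729.6, 139.7, 3.8, 5.3, 74.0]
red [140 405   3   3   6] [759.8, 162.9, 3.9, 3.1, 35.8]
blue [  0 376  31  44 688] [953.4, -116.4, 63.4, 233.2, 65.9]
blue [ 28 362  19  28 252] [786.9, -10.1, 29.7, 74.2, 59.3]
blue [ 21 419   1   1   1] [978.0, -105.7, 0.0, 0.0, 0.0]
```

View pics/w2.png

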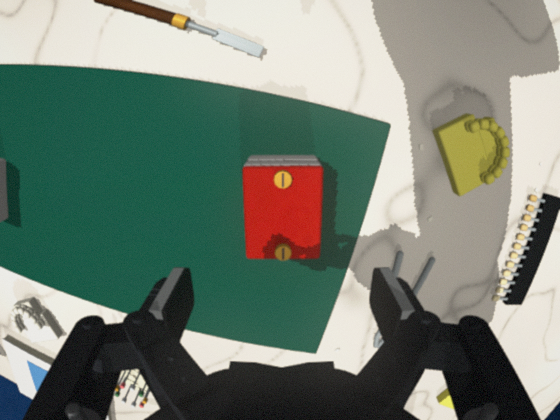

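Request:
drive_tool:
  increments:
    - [[0,0,-25],[0,0,0],1]
    - [[0,0,-30],[0,0,0],1]
    - [[0,0,-30],[0,0,0],1]
    - [[0,0,-25],[0,0,0],1]
    - [[0,0,-15],[0,0,0],1]
    - [[0,0,-5],[0,0,0],1]
    - [[0,0,0],[0,0,0],1]
    - [[0,0,0],[0,0,0],0]

```text
clock: 10.35
eef_pos: [0.4786, 0.2782, 0.0187]
tool_rot: [-0.109, 0.994, 0.0, 0.001]
ft_force: [-0.1, 0.3, 0.4]
grip_width: 0.0757
grasp_force: 0.0
```

Request:
drive_tool:
  increments:
    - [[0,0,0],[0,0,0],0]
    - [[0,0,0],[0,0,0],0]
    - [[0,0,0],[0,0,0],0]
    - [[0,0,0],[0,0,0],0]
    - [[0,0,0],[0,0,0],0]
    - [[0,0,0],[0,0,0],0]

```text
clock: 10.85
eef_pos: [0.4791, 0.2788, 0.0195]
tool_rot: [-0.109, 0.994, 0.001, 0.002]
ft_force: [-0.2, 0.2, 6.1]
grip_width: 0.0593
grasp_force: 66.4
```

Request:
drive_tool:
  increments:
    - [[0,0,10],[0,0,0],0]
    - [[0,0,15],[0,0,0],0]
    - [[0,0,15],[0,0,0],0]
    - [[0,0,10],[0,0,0],0]
    - [[0,0,0],[0,0,0],0]
    - [[0,0,0],[0,0,0],0]
    - [[0,0,0],[0,0,0],0]
    - [[0,0,0],[0,0,0],0]

```text
clock: 11.52
eef_pos: [0.4765, 0.2773, 0.0662]
tool_rot: [-0.109, 0.994, -0.0, -0.001]
ft_force: [0.8, 0.3, -3.1]
grip_width: 0.0592
grasp_force: 65.5
```

Request:
drive_tool:
  increments:
    - [[0,0,0],[0,0,0],0]
    - [[0,0,0],[0,0,0],0]
    - [[0,0,0],[0,0,0],0]
    - [[0,0,0],[0,0,0],0]

```text
clock: 11.85
eef_pos: [0.4772, 0.2777, 0.067]
tool_rot: [-0.109, 0.994, -0.0, -0.0]
ft_force: [0.3, -0.0, -3.2]
grip_width: 0.0592
grasp_force: 65.5
```

```bash
python3 - <<'E'
from h import *
F=[]
for i in range(6): 
    c=camera("side"); F.append(get_obs()["ft_force"])
cv2.imwrite("pics/side1.png",c["image"][:,:,::-1])
print(np.mean(F,0),tool(),get_obs()["joint_pos"])
E
```

```text
[-0.27471593  0.16932197 -2.64651082] (12.15, array([477.4, 277.8,  67.3]), np.float64(102.49), array([ 0.,  0., -1.])) [ 5.27020585e-01  4.65510315e-01 -1.18880925e-01  9.86312616e-01
  1.71188839e-05  3.09040558e-01]
```

Request:
drive_tool:
  increments:
    - [[0,0,-15],[0,0,0],0]
    - [[0,0,-15],[0,0,0],0]
    - [[0,0,-10],[0,0,0],0]
    - [[0,0,-5],[0,0,0],0]
    - [[0,0,-3],[0,0,0],0]
    - [[0,0,-2],[0,0,0],0]
    - [[0,0,0],[0,0,0],0]
    - [[0,0,0],[0,0,0],0]

```text
clock: 12.82
eef_pos: [0.4764, 0.2772, 0.0196]
tool_rot: [-0.109, 0.994, -0.0, -0.001]
ft_force: [-7.5, -4.2, 12.4]
grip_width: 0.059
grasp_force: 67.0
```

Request:
drive_tool:
  increments:
    - [[0,0,0],[0,0,0],0.8]
    - [[0,0,0],[0,0,0],1]
    - [[0,0,0],[0,0,0],1]
    - [[0,0,0],[0,0,0],1]
    - [[0,0,0],[0,0,0],1]
    - [[0,0,15],[0,0,0],1]
    - [[0,0,25],[0,0,0],1]
    - [[0,0,35],[0,0,0],1]

```text
clock: 13.48
eef_pos: [0.4752, 0.2765, 0.0901]
tool_rot: [-0.109, 0.994, -0.001, -0.003]
ft_force: [0.7, 0.8, -1.5]
grip_width: 0.0853
grasp_force: 0.0
```

Request:
drive_tool:
  increments:
    - [[0,0,35],[0,0,0],1]
    - [[5,-20,20],[0,0,-1],1]
    - [[5,-29,0],[0,0,-1.2],1]
    - [[5,-29,0],[0,0,-1.2],1]
    - [[5,-29,0],[0,0,-1.2],1]
    - [[5,-29,0],[0,0,-1.2],1]
    - [[5,-29,0],[0,0,-1.2],1]
    - [[5,-29,0],[0,0,-1.2],1]

```text
clock: 14.15
eef_pos: [0.5125, 0.0824, 0.1473]
tool_rot: [-0.037, 0.999, 0.0, 0.0]
ft_force: [1.4, -0.8, 0.3]
grip_width: 0.0854
grasp_force: 0.0
```

Request:
drive_tool:
  increments:
    - [[5,-29,0],[0,0,-1.2],1]
    - [[5,-29,0],[0,0,-1.2],1]
    - [[5,-29,0],[0,0,-1.2],1]
    - [[6,-29,0],[0,0,-1.2],1]
    - [[6,-29,0],[0,0,-0.7],1]
    - [[5,-16,0],[0,0,0],1]
    - [[0,0,0],[0,0,0],1]
    - [[0,0,0],[0,0,0],1]

```text
clock: 14.82
eef_pos: [0.5443, -0.078, 0.1469]
tool_rot: [0.012, 1.0, 0.0, -0.0]
ft_force: [-0.6, 0.4, 0.2]
grip_width: 0.0854
grasp_force: 0.0
```

```bash
python3 - <<'E'
from h import *
c=camera("wrist"); cv2.imwrite("pics/w3.png",c["image"][:,:,::-1]); print(tool()); wlid(c,"blue")
s=camera("side"); cv2.imwrite("pics/side2.png",cv2.resize(s["image"][90:330,200:400,::-1],None,fx=2.4,fy=2.4,interpolation=2))
E
```

```text
(14.8667, array([544.1, -77.1, 147. ]), np.float64(88.75), array([-0.001,  0.001, -1.   ]))
blue [ 242  154   81   95 6759] [535.6, -76.7, 58.3, 74.0, 88.8]
blue [120 393  40  24 662] [792.5, -262.2, 48.1, 61.0, 7.1]
blue [  0 398  26  22 278] [931.5, -599.7, 53.3, 156.9, 44.6]
```

View pics/side2.png

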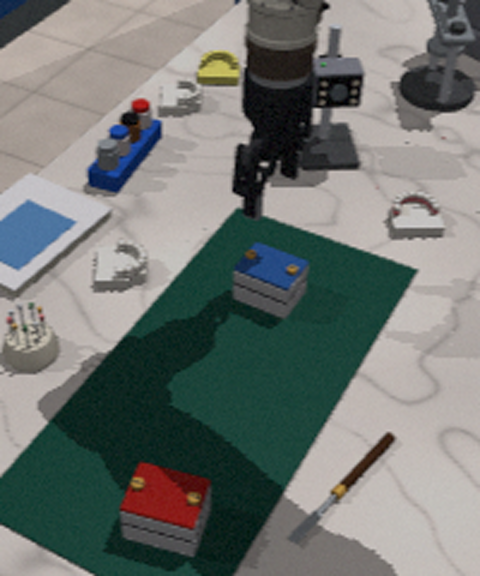

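View pics/w3.png

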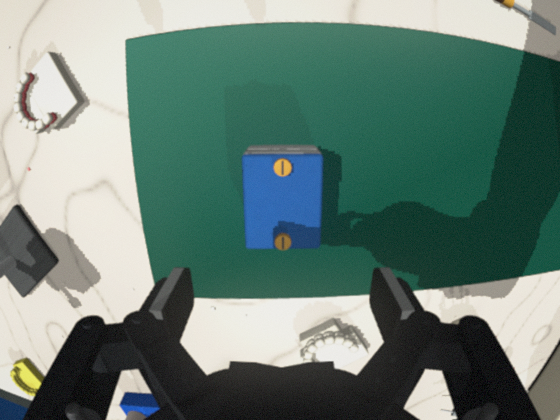

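Request:
drive_tool:
  increments:
    - [[-6,0,-25],[0,0,0],1]
    - [[0,0,-30],[0,0,0],1]
    - [[0,0,-30],[0,0,0],1]
    - [[0,0,-25],[0,0,0],1]
    - [[0,0,-15],[0,0,0],1]
    - [[0,0,-5],[0,0,0],1]
    - [[0,0,0],[0,0,0],1]
    - [[0,0,0],[0,0,0],0]

```text
clock: 15.58
eef_pos: [0.5389, -0.0764, 0.018]
tool_rot: [0.01, 1.0, 0.0, 0.0]
ft_force: [1.5, -0.6, -0.0]
grip_width: 0.0753
grasp_force: 0.0
```

Request:
drive_tool:
  increments:
    - [[0,0,0],[0,0,0],0]
    - [[0,0,0],[0,0,0],0]
    - [[0,0,0],[0,0,0],0]
    - [[0,0,0],[0,0,0],0]
    - [[0,0,0],[0,0,0],0]
    - [[0,0,0],[0,0,0],0]

```text
clock: 16.08
eef_pos: [0.54, -0.0772, 0.0192]
tool_rot: [0.01, 1.0, -0.0, 0.002]
ft_force: [0.2, 0.8, 6.4]
grip_width: 0.0594
grasp_force: 67.1
```

Request:
drive_tool:
  increments:
    - [[0,0,10],[0,0,0],0]
    - [[0,0,20],[0,0,0],0]
    - [[0,0,25],[0,0,0],0]
    - [[0,0,25],[0,0,0],0]
    - [[0,0,15],[0,0,0],0]
    - [[0,0,5],[0,0,0],0]
    - [[0,0,0],[0,0,0],0]
    - [[0,0,0],[0,0,0],0]

```text
clock: 16.75
eef_pos: [0.5372, -0.0771, 0.1162]
tool_rot: [0.011, 1.0, 0.0, -0.001]
ft_force: [-0.2, -0.1, -7.1]
grip_width: 0.0589
grasp_force: 67.1
```

```bash
python3 - <<'E'
from h import *
print(tool(),get_obs()["ft_force"],get_obs()["joint_pos"])
c=camera("side"); print("window",np.round(onz(c,340.4,127.5,.130)*1000))
# head top/foot in side2 crop
for nm,p,z in(("foot",[(302,168),(358,166),(350,125)],.01),("headbot",[(317,107),(360,104)],.102),("headtop",[(314,66),(362,64)],.158)):
    print(nm,[np.round(onz(c,200+x/2.4,90+y/2.4,z)[:2]*1000).tolist() for x,y in p])
from scipy.optimize import least_squares
s=camera("scene")
# model: head box front x=-20,half width 35,z .102-.158 ; foot x -25..85,y+-45,z ~.01
def pts(p,L):
    th=p[2]; R=np.array([[np.cos(th),-np.sin(th),0],[np.sin(th),np.cos(th),0],[0,0,1]]); return L@R.T+[p[0],p[1],0]
Ls=lambda h,m:np.array([[-.02,0,.13],[-.025,45e-3,h],[-.025,-45e-3,h],[-.02,35e-3,.158],[-.02,-35e-3,.158],[-.02,35e-3,.102],[-.02,-35e-3,.102]])
# side view from camera: reader +y (left when looking -x?) resolved by fit
us=np.array([(340.4,127.5),(200+358/2.4,90+166/2.4),(200+302/2.4,90+168/2.4),(200+362/2.4,90+64/2.4),(200+314/2.4,90+66/2.4),(200+360/2.4,90+104/2.4),(200+317/2.4,90+107/2.4)])
Lf=lambda h:np.array([[-.025,-45e-3,h],[-.025,45e-3,h],[.085,45e-3,h],[.085,-45e-3,h]])
uf=np.array([(140+x/2.4,150+y/2.4) for x,y in[(105,458),(191,457),(187,548),(92,551)]])
for sg in(1,-1):
  f=np.array([1,sg,1])
  g=lambda p:np.r_[(proj(c,pts(p,Ls(p[3],0)*f))-us).ravel(),(proj(s,pts(p,Lf(p[3])*f))-uf).ravel()]
  r=least_squares(g,[.595,-.389,-.98,.01],loss="soft_l1"); print(sg,r.cost,r.x*[1000,1000,57.3,1000],np.round(g(r.x),1))
E
```

```text
(16.75, array([537.2, -77.1, 116.2]), np.float64(88.78), array([-0.002,  0.   , -1.   ])) [-0.18568851 -0.0824037  -7.07926697] [-1.42606557e-01  4.01656241e-01 -7.83889958e-02  1.09314888e+00
 -2.85767974e-05 -1.21268481e-01]
window [ 588. -377.  130.]
foot [[614.0, -340.0], [545.0, -386.0], [598.0, -481.0]]
headbot [[610.0, -365.0], [560.0, -403.0]]
headtop [[625.0, -375.0], [569.0, -414.0]]
1 130.31494784954785 [ 598.27922648 -390.81903212  -56.05862046    8.47677191] [ -0.1   0.4 -24.6  -0.1  23.7  -2.  -20.1   4.3  20.8   2.6 -20.7   2.2
  17.5   0.1  -0.3   0.5   0.7  -0.3   0.1   0.3  -0.4   0.7]
-1 158.55915320639895 [ 595.86200051 -391.46521812  -60.37800421    7.52808865] [  0.2   0.5   0.7  -0.3  -1.2  -1.2   1.2   4.    0.1   3.1   0.    1.9
  -2.6   0.6  36.2   0.4 -36.1  -0.2 -43.5   0.6  35.7   0.4]
```

Request:
drive_tool:
  increments:
    - [[-1,-8,0],[0,0,-3],0]
    - [[-2,-16,0],[0,0,-4.5],0]
    - [[-2,-18,0],[0,0,-5],0]
    - [[-2,-18,0],[0,0,-5],0]
    - [[-2,-18,0],[0,0,-5],0]
    - [[-2,-18,0],[0,0,-5],0]
    - [[-2,-18,0],[0,0,-5],0]
    - [[-2,-18,0],[0,0,-5],0]

```text
clock: 17.52
eef_pos: [0.522, -0.2096, 0.1153]
tool_rot: [0.333, 0.943, 0.0, -0.002]
ft_force: [-0.4, -0.4, -6.2]
grip_width: 0.0594
grasp_force: 66.8
```

Request:
drive_tool:
  increments:
    - [[-2,-18,0],[0,0,-5],0]
    - [[-2,-17,0],[0,0,-5],0]
    - [[-2,-14,0],[0,0,-4.5],0]
    - [[-2,-10,0],[0,0,-3],0]
    - [[0,0,0],[0,0,0],0]
    - [[0,0,0],[0,0,0],0]
    - [[0,0,0],[0,0,0],0]
    - [[0,0,0],[0,0,0],0]

```text
clock: 18.18
eef_pos: [0.5151, -0.2672, 0.1166]
tool_rot: [0.47, 0.882, 0.0, -0.001]
ft_force: [-0.4, -0.3, -6.9]
grip_width: 0.0593
grasp_force: 66.8
```

Request:
drive_tool:
  increments:
    - [[0,0,0],[0,0,0],0]
    - [[0,0,0],[0,0,0],0]
    - [[0,0,0],[0,0,0],0]
    - [[0,0,0],[0,0,0],0]

```text
clock: 18.52
eef_pos: [0.5155, -0.2679, 0.1174]
tool_rot: [0.471, 0.882, 0.0, 0.0]
ft_force: [-0.4, 0.5, -5.9]
grip_width: 0.0594
grasp_force: 66.8
```

```bash
python3 - <<'E'
from h import *
print(tool(),get_obs()["grasp_force"])
s=camera("scene"); a=s["image"][210:390,160:340,::-1]
c=camera("side"); b=c["image"][90:270,260:440,::-1]
w=camera("wrist")["image"][:,:,::-1]
top=np.hstack([cv2.resize(a,(400,400),interpolation=2),cv2.resize(b,(400,400),interpolation=2)])
cv2.imwrite("pics/f.png",top); cv2.imwrite("pics/fw.png",w)
E
```

```text
(18.5167, array([ 515.5, -267.9,  117.4]), np.float64(33.83), array([ 0., -0., -1.])) 66.77967488765717
```

View pics/f.png

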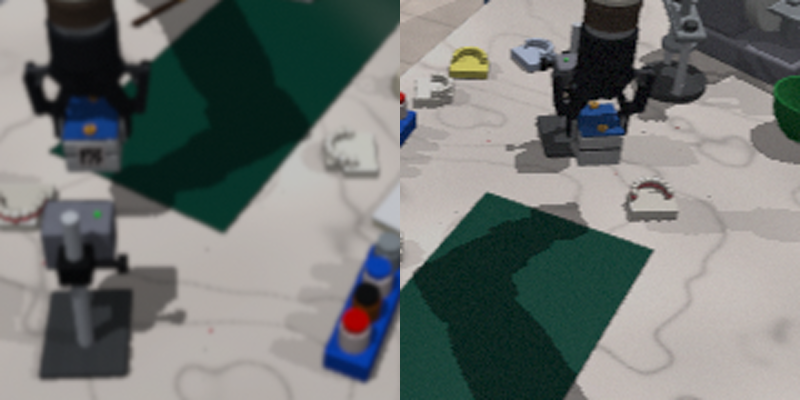

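View pics/fw.png

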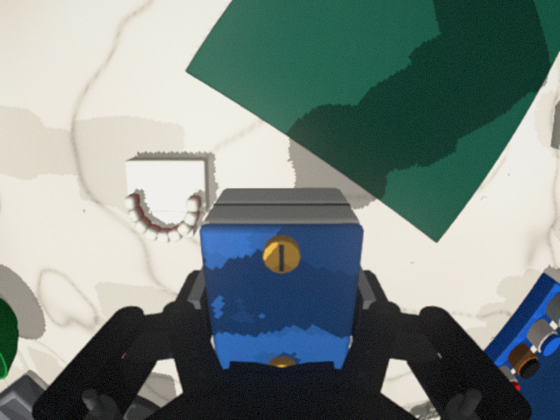

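```bash
python3 - <<'E'
from h import *
c=camera("scene"); print("plate",np.round(onz(c,160+91/2.222,210+155/2.222,.13)*1000)); print(proj(c,[[.536,-.2995,.13]]),160+91/2.222,210+155/2.222)
print(np.abs(get_obs()["joint_vel"]).max()); print(job_done())
E
```

```text
plate [ 535. -297.  130.]
[[200.55288746 280.456897  ]] 200.95409540954097 279.75697569756977
0.001757835724255065
the job is handed in; nothing more can be done
None
```

The blue flask is the heavier one (about 6.2 N on the wrist against about 3 N for red). I handed the job in holding it, code plate facing the reader window and, by my measurement, about 3 mm from the reading point, with the red flask standing on the mat; the hand-in returned no verdict.

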